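Clamp the leak-test adaptor in the cam-lock holder

TASK

Clamp the black leak-test adaptor in the desk holder: stand it upright on the holder's plate between the two jaws and let go of it, slide the blue jaw up until the adaptor sits snugly between both rubber faces, and only then flip the red cam lever over towards the front, fully down, to lock the jaw. Do not knock the adaptor over, and leave the other things on the desk where they are.

Things in the scene. Friction and masses are not known exactly. Their poses are not given: they have to be found in the camera images.
- adaptor: black ribbed cylinder (leak-test adaptor), 82 mm tall, 0.12 kg, standing upright on the desk: 46 mm diameter from the bottom to 30 mm up, 52 mm from 30 to 66 mm up (best place to grip), narrower above. Origin at the centre of its underside, z up.
- holder: clamp holder fixed to the desk: aluminium plate 110 (x) x 280 (y) mm, its top 12 mm above the desk; a fixed grey jaw at its +y end and a blue sliding jaw that runs along its y axis. Origin under the plate's centre at desk height; x across the slide (away from the robot when yaw is 0), y along the slide towards the fixed jaw, z up.
- fixed_jaw_face (a point): centre of the fixed jaw's rubber face (70 mm wide across x, from 14 to 40 mm above the desk), 115 mm along +y from the holder's origin, 27 mm above the desk; the face looks to the holder's -y. Axes as the holder's.
- jaw_face (a point): centre of the sliding jaw's rubber face, same size, 27 mm above the desk; it looks to the holder's +y. Axes as the holder's. The jaw is 110 mm long behind this face, 80 mm wide, its top 33 to 45 mm above the desk, but for two grey cheeks (60 mm high) on either side of the lever's pivot.
- jaw (a joint): travel of the sliding jaw towards the fixed jaw, m: the gap between the two rubber faces is 0.125 minus this value (0 to 0.1). It slides with about 3 N while the lever is free and holds over 25 N when it is locked.
- lever_pivot (a point): pivot of the red cam lever on the sliding jaw, 50 mm above the desk, 75 mm behind the jaw face (holder -y) and 25 mm to the holder's +x of its middle. The lever turns about the holder's y axis.
- lever_grip (a point): point in the red round grip of the lever, 80 mm from the pivot; the grip is 16 mm in diameter, reaches from 48 to 102 mm from the pivot.
- lever (a joint): cam lever angle, rad: 0 = free, standing up, leaning 0.25 rad from vertical to the holder's +x; it swings over the top to the holder's -x (the front). The cam bites from about 0.8; fully down and locked at 1.45 (0.37 rad above level). Turning takes 2 N at the grip while free, up to 8 N once the cam bites; let go short of fully down it may creep back.
- tape_roll: roll of brown tape lying flat, 92 mm diameter, 48 mm high, a bystander. Origin at the centre of its underside.
- mug: white mug, 79 mm diameter with handle, 89 mm high, a bystander. Origin at the centre of its underside.
- sticky_pad: yellow note pad 75 x 75 x 14 mm, a bystander. Origin at the centre of its underside.
- marker: red and white marker pen lying down, 135 mm long, 17 mm thick, a bystander. Origin under its centre.
Not all that is in view belongs to the job. What is shaped like the adaptor but green, orange or pink is not meant.

How it is judged:
By the outcome, as a careful person would: the job done as asked, in the order asked, and still so for the second after the job is handed in, with the robot touching nothing.
It also fails if it takes over 66 s, if anything falls off the work surface, if the arm or the gripper's body presses on something with over 40 N, if the wrist force passes 120 N, or if a joint passes its speed limit or range.

ROBOT

A 6-joint arm with a two-finger parallel gripper is mounted at the origin on a cart in front of the work surface, level with it; the furniture and walls round the work are solid. World frame = base frame: x ahead of the robot, y to its left, z up, the work surface at z = 0. Lengths are in m, angles in rad, forces in N, time in s.
With the tool pointing down it reaches from about 0.35 to 0.975 m from the base axis. Payload 4.9 kg.
Tool frame: the origin (TCP) lies at the very end of the fingers, on their centre line; the grasp point (between the pads) lies 19 mm behind it; z points along the fingers, x is the direction in which the jaws open and shut, and the axes are right-handed (so a half turn about z gives the same grasp; the last joint's range is limited). The gripper opens to 85 mm and grips with 20 to 120 N. Pads are 22 mm wide; open, the fingers measure 114 mm over their backs; the gripper's body (76 mm by 85 mm) begins 54 mm behind the grasp point. The pads swing forward as they close: fully open they stand 13 mm farther back than shut.
Start: joints at [1.058, 0.053, 1.613, -0, 1.476, -0.119], TCP at [0.24, 0.577, 0.231] pointing down, gripper open.
Joint ranges: [-3.01, 3.01], [-1.01, 2.22], [0.06, 2.58], [-1.02, 4.17], [0.09, 2.62], [-3.14, 3.14]. Speed limits (rad/s): [2.57, 2.57, 3.14, 3.14, 3.14, 3.14].

INTERFACE

Orientations are given as a unit quaternion [w, x, y, z].
In Python, from plant import manip, imaging gives the robot as it stands.
- The arm moves only by the shell command python3 -m pendant 'ROWS'. ROWS is JSON, a list that holds one entry, the list of rows, each a list of 7 numbers: the turn, a rotation vector about the world's x, y, z in units of pi rad (1.0 is pi rad), then the shift along the world's x, y, z in units of 250 mm (1.0 is 250 mm), then the opening, from 0 (shut) to 1 (fully open). In form: [[[ax, ay, az, tx, ty, tz, claw], ...]]. A call has 1 to 20 rows; each row shifts and turns the commanded pose from where the row before left it; what a row does not reach is not made up. A row lasts 1/8 s, in which the tool goes at most 62.5 mm and 10.7 degrees, less where a joint would pass 70% of its speed; a pose out of reach is approached as far as the arm can. A call with a number of a shift or a turn outside -1 to 1 is refused whole. A call with a gripper value outside its range is refused whole. The fingers move at their own pace and stop on an object; the grip force is fixed at half the most. Time passes only in rows, so rows that do not move let the fingers close. It gives the time, the measured TCP pose, the force and the opening at its end, in the units of the state.
- manip.state(): the state, without advancing time (a new reading comes with each control period).
- imaging.grab_frame(name): name is "scene" or "top"; returns a dict with "frame" (400x640x3 uint8, blue, green, red), "mtx" (3x3 intrinsics, pixels), "world_to_cam" (4x4, takes a point from world to camera coordinates). Camera axes: x right, y down, z forward; pixel columns grow to the right and rows downward; lengths in m; the calibration is good to about 2 mm. A picture is of the moment at which its call begins. There is no depth.
- manip.job_done(): hands the job in, once; it reports no verdict.
The state is a dict: "time": time; "joint_pos": joint angles; "joint_vel": joint speeds; "joint_efforts": joint torques, N m; "tool_pos": TCP position; "tool_rot": TCP orientation; "contact_force": force on the tool from outside, world axes, zero at the start; "ft_torque": the same for the moment, N m; "gripper_width": opening from 0.0 (shut) to 1.0 (fully open).
Only numpy, scipy, OpenCV 4.12 (cv2) and the standard library are available. Lean on these libraries where they do the work, as an engineer would, in place of code of your own. Each camera call takes 0.05 s, during which the arm holds its last target. There are 200 camera calls.

## Working session

There is one attempt and no reset: what is moved stays moved. The work goes in short steps, Python scripts to look and compute and a shell command to move; the robot and the scene stay as the last step left them, time stands still between calls to the robot, and variables do not carry over. Pictures are saved under pics/ and viewed, about 8 in all and at most 12, crops included, and the job is handed in when it is done.

```bash
mkdir -p pics; ls; python3 - <<'E'
from plant import manip, imaging
import cv2,numpy as np
for n in("scene","top"):
    f=imaging.grab_frame(n);cv2.imwrite(f"pics/{n}0.png",f["frame"]);np.savez(f"{n}0.npz",**f)
    W=f["world_to_cam"];print(n,np.round(f["mtx"],1).tolist(),np.round(-W[:3,:3].T@W[:3,3],3),np.round(W[:3,:3],3).tolist())
print(manip.state())
E
```

```text
pics
scene [[424.7, 0.0, 326.4], [0.0, 424.7, 203.2], [0.0, 0.0, 1.0]] [ 0.073 -0.823  0.804] [[0.883, -0.47, 0.0], [-0.299, -0.562, -0.771], [0.362, 0.68, -0.637]]
top [[368.5, 0.0, 318.3], [0.0, 368.5, 205.4], [0.0, 0.0, 1.0]] [ 0.468 -0.055  1.014] [[-0.009, -0.999, -0.031], [-0.999, 0.011, -0.044], [0.045, 0.03, -0.999]]
{'time': 0.1, 'joint_pos': array([ 1.05798889e+00,  5.32849225e-02,  1.61418787e+00,  4.22967114e-05,
        1.47602680e+00, -1.18992774e-01]), 'joint_vel': array([-0.00040173, -0.0025295 , -0.00334581,  0.00040412, -0.00107625,
        0.00114301]), 'joint_efforts': array([ 5.59727996e-04, -3.94904995e+01, -3.71362853e+01, -1.07682326e-04,
        3.92621267e-03,  6.49305122e-06]), 'tool_pos': array([0.23951767, 0.57665249, 0.23017102]), 'tool_rot': array([ 4.12614057e-04,  8.31780117e-01,  5.55104429e-01, -8.59826722e-04]), 'contact_force': array([-0.84510993, -0.47569661,  0.51919086]), 'ft_torque': array([-0.00117925, -0.03818973, -0.01967084]), 'gripper_width': 0.9998538046602755}
```

View pics/scene0.png

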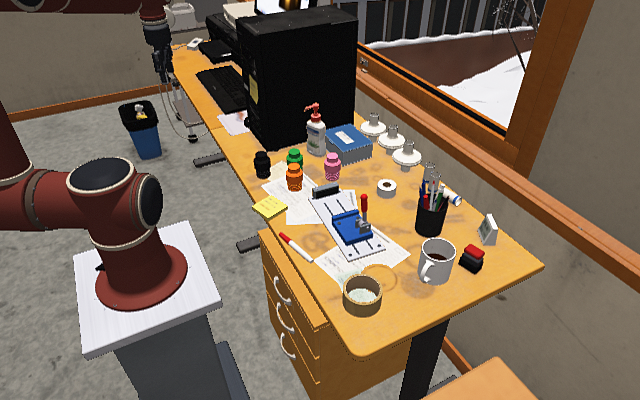

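View pics/top0.png

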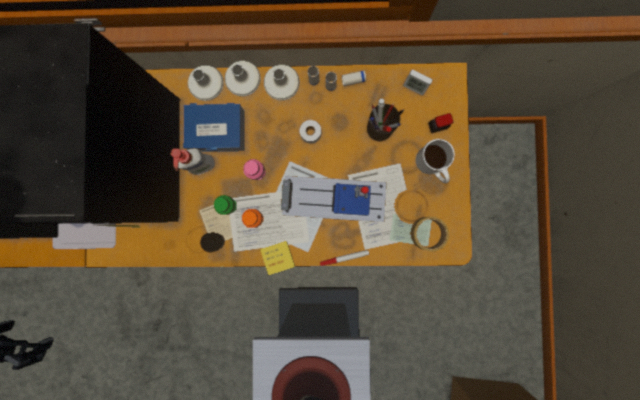

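The top view shows the following:
- The holder spans about (282–385, 178–220), with the lever at (364,190).
- The adaptor-shaped things are green (224,204), orange (252,218), pink (254,170) and black (212,242). In the scene view the black one is at (262,163).
- Only the black one fits the description. I'll confirm that in a crop.

```bash
cat > h.py <<'E'
import numpy as np,cv2
from plant import manip,imaging
def grab(n):
    f=imaging.grab_frame(n);return f
def ray(f,uv):
    W=f["world_to_cam"];R=W[:3,:3];c=-R.T@W[:3,3]
    return c,R.T@np.linalg.solve(f["mtx"],[uv[0],uv[1],1.])
def onz(f,uv,z):
    c,d=ray(f,uv);return c+d*(z-c[2])/d[2]
def proj(f,p):
    q=f["world_to_cam"][:3]@np.r_[p,1];q=f["mtx"]@q;return q[:2]/q[2]
def blob(f,lo,hi,box):
    u0,v0,u1,v1=box;h=cv2.cvtColor(np.ascontiguousarray(f["frame"]),cv2.COLOR_BGR2HSV)
    m=cv2.inRange(h,lo,hi);k=np.zeros_like(m);k[v0:v1,u0:u1]=m[v0:v1,u0:u1]
    n,l,s,c=cv2.connectedComponentsWithStats(k);i=1+np.argmax(s[1:,4]);return s[i],c[i],(l==i).astype(np.uint8)
def rect(m): return cv2.minAreaRect(cv2.findContours(m,0,2)[0][0])
E
python3 - <<'E'
from h import *
T=dict(np.load("top0.npz"));S=dict(np.load("scene0.npz"))
B=((0,0,0),(180,255,60))
for f,b in((T,(190,225,235,260)),(S,(248,140,278,185))):
    s,c,m=blob(f,*B,b);print("black",s,c)
    print([onz(f,c,z).round(4).tolist() for z in(.041,.082)], "base",onz(f,(s[0]+s[2]/2,s[1]+s[3]),0).round(3))
s,c,m=blob(T,(100,130,60),(130,255,255),(325,170,395,225));print("jaw",s,c,rect(m));P=cv2.boxPoints(rect(m));print([onz(T,p,.04).round(4).tolist() for p in P])
s,c,m=blob(T,(0,150,90),(8,255,255),(350,175,380,205));print("lever",s,c)
a=cv2.resize(T["frame"][165:260,190:400],None,fx=3.6,fy=3.6,interpolation=2)
b=cv2.resize(S["frame"][140:270,245:405],None,fx=1.8,fy=1.8,interpolation=2)
im=np.zeros((600,760,3),np.uint8);im[:a.shape[0],:a.shape[1]]=a[:,:760];im[345:345+b.shape[0],:b.shape[1]]=b
cv2.imwrite("pics/crop.png",im)
E
```

```text
black [201 233  23  19 327] [211.66055046 241.71253823]
[[0.4177, 0.2593, 0.041], [0.4198, 0.246, 0.082]] base [0.387 0.27  0.   ]
black [254 151  17  28 361] [262.00277008 164.53739612]
[[0.4175, 0.2583, 0.041], [0.399, 0.2002, 0.082]] base [0.408 0.239 0.   ]
jaw [334 184  35  30 750] [349.456      200.82533333] ((351.57244873046875, 199.1310577392578), (34.380828857421875, 27.903282165527344), 4.763641834259033)
[[0.4944, -0.0644, 0.04], [0.568, -0.0713, 0.04], [0.5593, -0.1616, 0.04], [0.486, -0.1544, 0.04]]
lever [361 187   7   6  33] [364.21212121 189.45454545]
```

View pics/crop.png

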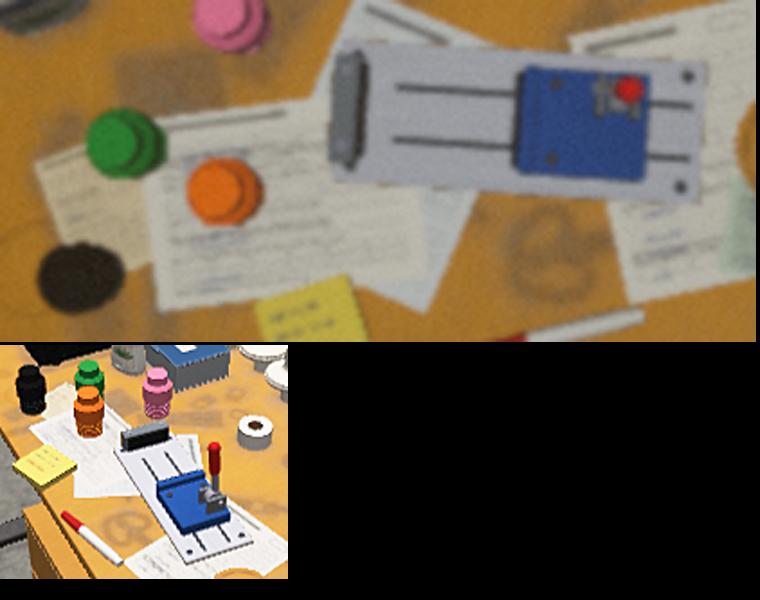

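The crop confirms the black adaptor at about (212,242) in the top view. The green, orange and pink look-alikes are separate. Both views put its mid-height at (0.418, 0.259), agreeing to 1 mm. I'll compute the holder pose and go above the adaptor.

```bash
python3 - <<'E'
from h import *
T=dict(np.load("top0.npz"));S=dict(np.load("scene0.npz"))
c=[(340,40),(332,180),(697,200),(705,62)]
P=np.array([onz(T,(u/3.6+190-.36,v/3.6+165-.36),.012)[:2] for u,v in c]);print(P.round(3).tolist())
print("lens",[round(np.linalg.norm(P[i]-P[(i+1)%4]),3) for i in range(4)])
y=(P[0]+P[1]-P[2]-P[3]);y/=np.linalg.norm(y);x=np.array([y[1],-y[0]]);o=P.mean(0);print("origin",o,"yaw",np.degrees(np.arctan2(-y[0],y[1])))
for n,uv,z in(("jaw front",(520,122),.04),("jaw back",(648,126),.036),("levertip",(629,90),.149),("fixed face top",(366,110),.042)):
    p=onz(T,(uv[0]/3.6+190-.36,uv[1]/3.6+165-.36),z)[:2];print(n,p.round(3),"holder",((p-o)@x).round(3),((p-o)@y).round(3))
E
python3 -m pendant '[[[0,0,0,0.0893,-0.1588,0,1],[0,0,0,0.0893,-0.1588,0,1],[0,0,0,0.0893,-0.1588,0,1],[0,0,0,0.0893,-0.1588,0,1],[0,0,0,0.0893,-0.1588,0,1],[0,0,0,0.0893,-0.1588,0,1],[0,0,0,0.0893,-0.1588,0,1],[0,0,0,0.0893,-0.1588,0,1],[0,0,0,0,0,0,1],[0,0,0,0,0,0,1]]]'
```

```text
[[0.595, 0.069], [0.488, 0.076], [0.471, -0.199], [0.574, -0.207]]
lens [np.float64(0.107), np.float64(0.275), np.float64(0.104), np.float64(0.277)]
origin [ 0.53204643 -0.06547903] yaw -3.953393303839666
jaw front [ 0.529 -0.067] holder -0.003 -0.002
jaw back [ 0.525 -0.161] holder -0.0 -0.096
levertip [ 0.542 -0.137] holder 0.015 -0.07
fixed face top [0.539 0.046] holder -0.001 0.112
time: 1.35
tool_pos: [0.418, 0.2598, 0.231]
tool_rot: [-0.0, 0.832, 0.555, -0.0]
contact_force: [0.9, -0.2, -0.3]
gripper_width: 1.001
```

Tool is above the adaptor at the measured place, so I'll descend and grip. I'll recheck the lever in both views, because its apparent lean does not match the description.

```bash
python3 -m pendant '[[[0,0,0,0,0,-0.16,1],[0,0,0,0,0,-0.16,1],[0,0,0,0,0,-0.16,1],[0,0,0,0,0,-0.16,1],[0,0,0,0,0,-0.1,1],[0,0,0,0,0,-0.068,1],[0,0,0,0,0,0,1],[0,0,0,0,0,0,0],[0,0,0,0,0,0,0],[0,0,0,0,0,0,0],[0,0,0,0,0,0,0],[0,0,0,0,0,0,0],[0,0,0,0,0,0,0]]]'
python3 - <<'E'
from h import *
T=dict(np.load("top0.npz"));S=dict(np.load("scene0.npz"))
o=np.array([.532,-.0655]);a=np.radians(-3.95);R=np.array([[np.cos(a),-np.sin(a)],[np.sin(a),np.cos(a)]])
def H(x,y,z): return np.r_[o+R@[x,y],z]
s,c,m=blob(S,(0,140,70),(8,255,255),(350,185,380,235));print("scene red",s,c);ys,xs=np.nonzero(m)
for v in sorted(set(ys)):print(v,xs[ys==v].min(),xs[ys==v].max(),end="; ")
print()
for yy in(-.075,-.085,-.095):
  for r in(.048,.102):
    for t in(-.25,0,.1):
      p=H(.025-r*np.sin(t),yy,.05+r*np.cos(t));print(yy,r,t,"S",proj(S,p).round(1),"T",proj(T,p).round(1))
for n,p in(("plate corners",[H(x,y,.012) for x in(-.055,.055) for y in(-.14,.14)]),("fixed face bottom",[H(-.035,.115,.04),H(.035,.115,.04)]),("jaw face0 top",[H(-.035,-.01,.04),H(.035,-.01,.04)])):
  for q in p: print(n,"S",proj(S,q).round(1),"T",proj(T,q).round(1))
s0=cv2.resize(S["frame"][175:275,300:400],None,fx=6,fy=6,interpolation=2);cv2.imwrite("pics/lev.png",s0)
E
```

```text
time: 2.98
tool_pos: [0.4201, 0.2601, 0.0313]
tool_rot: [0.0, 0.832, 0.555, 0.002]
contact_force: [-0.0, -0.3, 5.7]
gripper_width: 0.568
scene red [361 194   7  18  68] [363.72058824 202.        ]
194 362 365; 195 361 366; 196 362 367; 197 362 367; 198 362 366; 199 362 366; 200 362 366; 201 363 366; 202 362 366; 203 362 365; 204 363 366; 205 362 366; 206 361 366; 207 361 364; 208 361 365; 209 361 364; 210 363 364; 211 362 363; 
-0.075 0.048 -0.25 S [370.5 209.6] T [364.7 182.9]
-0.075 0.048 0 S [366.4 210.4] T [364.5 187.6]
-0.075 0.048 0.1 S [364.8 211. ] T [364.4 189.5]
-0.075 0.102 -0.25 S [376.6 192.3] T [367.2 174.9]
-0.075 0.102 0 S [367.7 193.8] T [366.7 185.4]
-0.075 0.102 0.1 S [364.1 195.1] T [366.5 189.8]
-0.085 0.048 -0.25 S [372.4 212. ] T [368.8 183.1]
-0.085 0.048 0 S [368.3 212.8] T [368.6 187.8]
-0.085 0.048 0.1 S [366.6 213.3] T [368.5 189.7]
-0.085 0.102 -0.25 S [378.5 194.6] T [371.4 175.1]
-0.085 0.102 0 S [369.7 196.1] T [371.  185.7]
-0.085 0.102 0.1 S [366.  197.4] T [370.8 190. ]
-0.095 0.048 -0.25 S [374.3 214.3] T [372.8 183.3]
-0.095 0.048 0 S [370.2 215.1] T [372.6 188. ]
-0.095 0.048 0.1 S [368.5 215.7] T [372.5 189.9]
-0.095 0.102 -0.25 S [380.5 196.9] T [375.7 175.3]
-0.095 0.102 0 S [371.6 198.5] T [375.3 185.9]
-0.095 0.102 0.1 S [367.9 199.7] T [375.  190.3]
plate corners S [348.6 260.1] T [384.  221.3]
plate corners S [306.9 196.7] T [281.  215.2]
plate corners S [386.5 247.3] T [386.1 180.8]
plate corners S [340.1 187.5] T [283.6 175.1]
fixed face bottom S [316.2 192.3] T [289.5 208.1]
fixed face bottom S [337.9 186.4] T [291.1 181.8]
jaw face0 top S [334.2 218.3] T [336.6 210.8]
jaw face0 top S [357.2 211.5] T [338.1 184.4]
```

View pics/lev.png

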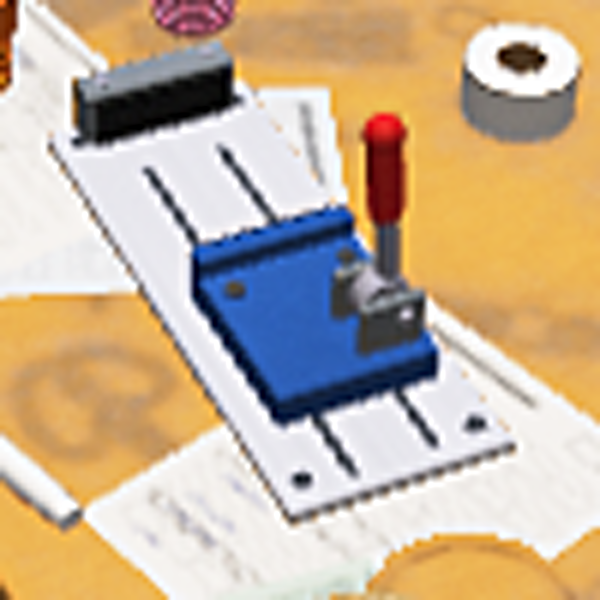

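The gripper is closed on the adaptor at about 48 mm. The enlarged scene view shows the lever nearly vertical at crop (385,120–280), slightly past its free stop and well short of the bite angle. The jaw face is near y≈0 in holder coordinates. I'll lift, turn to the holder yaw and go above the place.

```bash
python3 -m pendant '[[[0,0,0,0,0,0.1,0],[0,0,0,0,0,0.15,0],[0,0,0,0,0,0.15,0],[0,0,0,0,0,0.15,0],[0,0,0,0,0,0.05,0],[0,0,-0.0496,0.06,-0.1213,0,0],[0,0,-0.0496,0.06,-0.1213,0,0],[0,0,-0.0496,0.06,-0.1213,0,0],[0,0,-0.0496,0.06,-0.1213,0,0],[0,0,-0.0496,0.06,-0.1213,0,0],[0,0,-0.0496,0.06,-0.1213,0,0],[0,0,-0.0496,0.06,-0.1213,0,0],[0,0,-0.0496,0.06,-0.1213,0,0],[0,0,0,0,0,0,0],[0,0,0,0,0,0,0],[0,0,0,0,0,0,0]]]'
python3 - <<'E'
from h import *
S=grab("scene");np.savez("scene1.npz",**S);T=grab("top");np.savez("top1.npz",**T)
a=cv2.resize(S["frame"][95:275,270:410],None,fx=3.3,fy=3.3,interpolation=2);b=cv2.resize(T["frame"][165:260,270:390],None,fx=2.6,fy=2.6,interpolation=2)
im=np.zeros((594,780,3),np.uint8);im[:a.shape[0],:a.shape[1]]=a;im[:b.shape[0],465:465+b.shape[1]]=b
cv2.imwrite("pics/above.png",im)
E
```

```text
time: 4.97
tool_pos: [0.5378, 0.0178, 0.1786]
tool_rot: [-0.0, 0.999, -0.034, -0.001]
contact_force: [0.1, -0.3, -0.7]
gripper_width: 0.566
```

View pics/above.png

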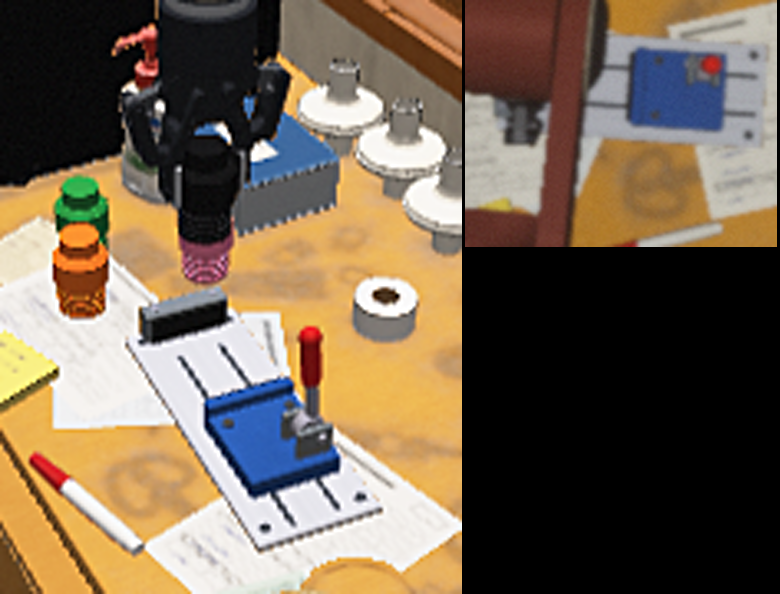

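The adaptor hangs upright in the grip at crop (205,210). Descending onto the plate.

```bash
python3 -m pendant '[[[0,0,0,0,0,-0.12,0],[0,0,0,0,0,-0.14,0],[0,0,0,0,0,-0.14,0],[0,0,0,0,0,-0.1,0],[0,0,0,0,0,-0.03,0],[0,0,0,0,0,0,0],[0,0,0,0,0,0,0]]]'; python3 -m pendant '[[[0,0,0,0,0,-0.008,0],[0,0,0,0,0,0,0],[0,0,0,0,0,0,0]]]'
python3 - <<'E'
from h import *
S=grab("scene");np.savez("scene2.npz",**S)
cv2.imwrite("pics/down.png",cv2.resize(S["frame"][120:240,280:400],None,fx=5,fy=5,interpolation=2))
E
```

```text
time: 5.95
tool_pos: [0.5396, 0.017, 0.0485]
tool_rot: [0.0, 0.999, -0.035, 0.001]
contact_force: [-0.0, 0.2, -0.9]
gripper_width: 0.569
time: 6.32
tool_pos: [0.5385, 0.0169, 0.045]
tool_rot: [0.0, 0.999, -0.035, 0.0]
contact_force: [0.6, 0.3, -1.1]
gripper_width: 0.571
```

View pics/down.png

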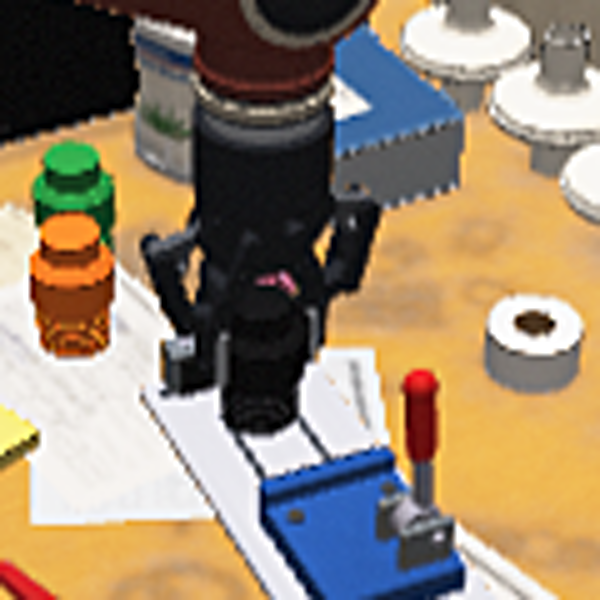

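The adaptor is over the plate between the jaws at crop (262,430), with no contact force yet. I'll lower it in 1 mm steps.

```bash
python3 -m pendant '[[[0,0,0,0,0,-0.004,0],[0,0,0,0,0,0,0],[0,0,0,0,0,0,0]]]'; python3 -m pendant '[[[0,0,0,0,0,-0.004,0],[0,0,0,0,0,0,0],[0,0,0,0,0,0,0]]]'
```

```text
time: 6.75
tool_pos: [0.5384, 0.0169, 0.0437]
tool_rot: [-0.0, 0.999, -0.035, -0.0]
contact_force: [-0.3, -0.2, -1.5]
gripper_width: 0.569
time: 7.12
tool_pos: [0.5386, 0.0169, 0.0433]
tool_rot: [0.0, 0.999, -0.035, 0.0]
contact_force: [-2.3, 0.4, 4.2]
gripper_width: 0.568
```

```bash
python3 -m pendant '[[[0,0,0,0,0,0,0.6],[0,0,0,0,0,0,0.7],[0,0,0,0,0,0,0.8],[0,0,0,0,0,0,0.9],[0,0,0,0,0,0,0.9],[0,0,0,0,0,0.03,0.9],[0,0,0,0,0,0.1,0.9],[0,0,0,0,0,0.15,0.9],[0,0,0,0,0,0.2,0.9],[0,0,0,0,0,0.15,0.9],[0,0,-0.05,0,-0.2,0,0.5],[0,0,-0.05,0,-0.2,0,0],[0,0,-0.05,0,-0.2,0,0],[0,0,-0.05,0,-0.2,0,0],[0,0,0,0,-0.15,0,0],[0,0,0,0,0,0,0],[0,0,0,0,0,0,0]]]'
python3 - <<'E'
from h import *
S=grab("scene");np.savez("scene3.npz",**S);T=grab("top");np.savez("top3.npz",**T)
a=cv2.resize(S["frame"][130:280,290:400],None,fx=3.9,fy=3.9,interpolation=2);b=cv2.resize(T["frame"][165:260,265:405],None,fx=2.5,fy=2.5,interpolation=2)
im=np.zeros((594,790,3),np.uint8);im[:a.shape[0],:a.shape[1]]=a;im[:b.shape[0],435:435+b.shape[1]]=b
cv2.imwrite("pics/rel.png",im)
E
```

```text
time: 9.25
tool_pos: [0.5384, -0.2201, 0.2005]
tool_rot: [-0.0, 0.94, -0.342, -0.0]
contact_force: [1.1, 0.1, 0.5]
gripper_width: -0.0
```

View pics/rel.png

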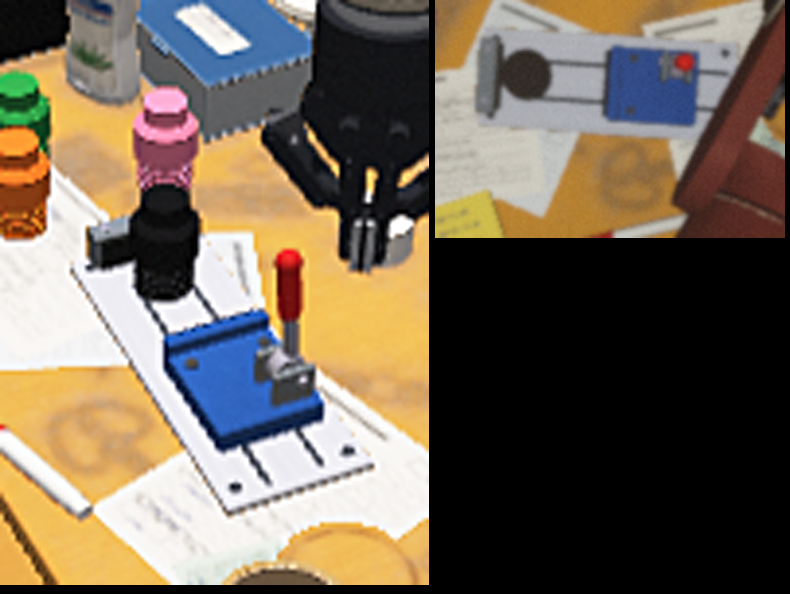

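The adaptor stands upright and free on the plate at scene crop (165,240), close to the fixed jaw. Next I'll push the jaw from behind with shut, slightly tilted fingers, on the −x side so the gripper body clears the lever.

```bash
python3 -m pendant '[[[0,0,0.05,-0.0318,-0.0053,0,0],[0,0,0.05,-0.0318,-0.0053,0,0],[0,0,0.05,-0.0318,-0.0053,0,0],[0,0,0.05,-0.0318,-0.0053,0,0],[0.0417,0,0,-0.0318,-0.0053,0,0],[0.0417,0,0,-0.0318,-0.0053,0,0],[0,0,0,0,0,-0.12,0],[0,0,0,0,0,-0.16,0],[0,0,0,0,0,-0.16,0],[0,0,0,0,0,-0.16,0],[0,0,0,0,0,-0.08,0],[0,0,0,0,0,-0.04,0],[0,0,0,0,0,0,0],[0,0,0,0,0,0,0]]]'
python3 - <<'E'
from h import *
S=grab("scene");np.savez("scene4.npz",**S);T=grab("top");np.savez("top4.npz",**T)
a=cv2.resize(S["frame"][130:280,290:420],None,fx=3.9,fy=3.9,interpolation=2)
cv2.imwrite("pics/behind.png",a)
E
```

```text
time: 11.1
tool_pos: [0.4918, -0.2293, 0.0219]
tool_rot: [-0.13, 0.991, -0.034, -0.003]
contact_force: [0.3, -0.4, -0.2]
gripper_width: 0.001
```

View pics/behind.png

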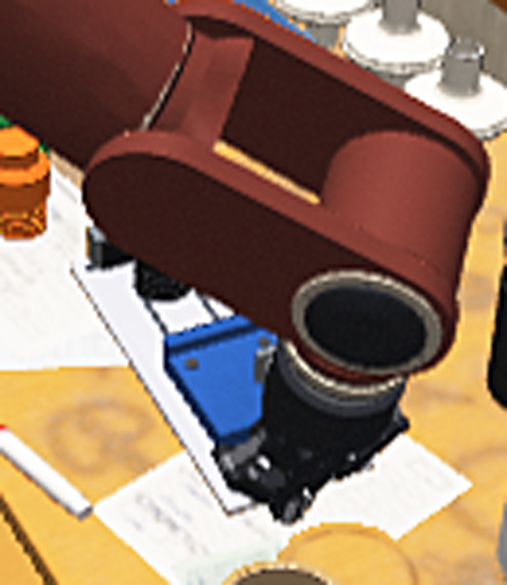

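```bash
python3 -m pendant '[[[0,0,0,0.0021,0.03,0,0],[0,0,0,0.0021,0.03,0,0],[0,0,0,0.0021,0.03,0,0],[0,0,0,0.0021,0.03,0,0],[0,0,0,0.0014,0.02,0,0],[0,0,0,0.0014,0.02,0,0]]]'; python3 -m pendant '[[[0,0,0,0.0014,0.02,0,0],[0,0,0,0.0014,0.02,0,0],[0,0,0,0.0014,0.02,0,0],[0,0,0,0.0014,0.02,0,0],[0,0,0,0.0014,0.02,0,0],[0,0,0,0.0014,0.02,0,0]]]'
```

```text
time: 11.95
tool_pos: [0.4935, -0.1881, 0.0203]
tool_rot: [-0.131, 0.991, -0.034, -0.005]
contact_force: [0.1, 0.3, -1.0]
gripper_width: 0.001
time: 12.7
tool_pos: [0.4957, -0.1586, 0.0203]
tool_rot: [-0.13, 0.991, -0.035, -0.004]
contact_force: [-0.6, -2.8, -0.8]
gripper_width: -0.003
```

```bash
python3 -m pendant '[[[0,0,0,0.0014,0.02,0,0],[0,0,0,0.0014,0.02,0,0],[0,0,0,0.0014,0.02,0,0],[0,0,0,0.0014,0.02,0,0],[0,0,0,0.0014,0.02,0,0]]]'; python3 -m pendant '[[[0,0,0,0.0007,0.01,0,0],[0,0,0,0.0007,0.01,0,0],[0,0,0,0,0,0,0]]]'
python3 - <<'E'
from h import *
S=grab("scene");np.savez("scene5.npz",**S);T=grab("top");np.savez("top5.npz",**T)
for n,f,b in (("S",S,(320,180,390,270)),("T",T,(280,165,400,230))):
    s,c,m=blob(f,(100,130,60),(130,255,255),b);print(n,s)
T0=dict(np.load("top4.npz"));print(blob(T0,(100,130,60),(130,255,255),(280,165,400,230))[0]);S0=dict(np.load("scene4.npz"));print(blob(S0,(100,130,60),(130,255,255),(320,180,390,270))[0])
a=cv2.resize(S["frame"][150:270,290:400],None,fx=3.6,fy=3.6,interpolation=2);b=cv2.resize(T["frame"][165:260,265:405],None,fx=2.7,fy=2.7,interpolation=2)
im=np.zeros((440,790,3),np.uint8);im[:a.shape[0],:a.shape[1]]=a;im[:b.shape[0],400:400+b.shape[1]]=b
cv2.imwrite("pics/push.png",im)
E
```

```text
time: 13.32
tool_pos: [0.4975, -0.1332, 0.0203]
tool_rot: [-0.13, 0.991, -0.034, -0.004]
contact_force: [0.3, -3.1, -1.3]
gripper_width: -0.002
time: 13.7
tool_pos: [0.4977, -0.1281, 0.0204]
tool_rot: [-0.131, 0.991, -0.034, -0.005]
contact_force: [0.8, -0.6, 0.3]
gripper_width: 0.004
S [326 203  12  15 114]
T [318 183  36  31 769]
[334 184  35  31 756]
[332 210  29  34 581]
```

View pics/push.png

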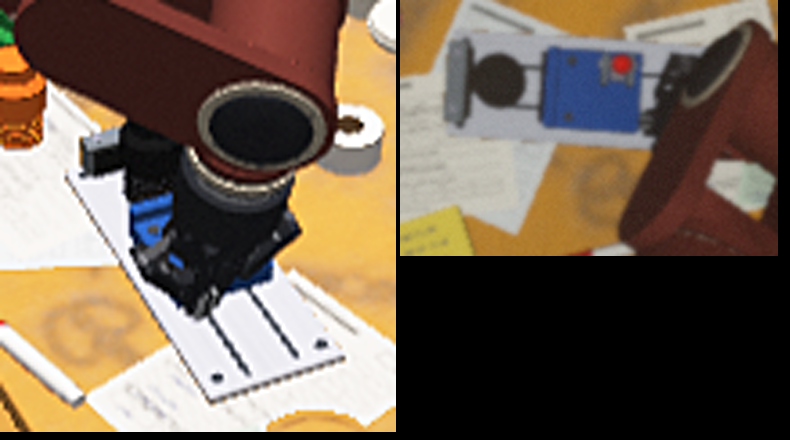

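The jaw has moved about 42 mm and roughly 28 mm remain. The lever and adaptor are undisturbed: top crop red (622,65), black (498,80).

```bash
python3 -m pendant '[[[0,0,0,0.0007,0.01,0,0],[0,0,0,0.0007,0.01,0,0],[0,0,0,0.0007,0.01,0,0],[0,0,0,0.0007,0.01,0,0],[0,0,0,0.0007,0.01,0,0],[0,0,0,0.0007,0.01,0,0],[0,0,0,0.0007,0.01,0,0]]]';python3 -m pendant '[[[0,0,0,0.0005,0.008,0,0],[0,0,0,0.0005,0.008,0,0]]]'; python3 -m pendant '[[[0,0,0,0.0005,0.008,0,0]]]'; python3 -m pendant '[[[0,0,0,0.0005,0.008,0,0]]]'
```

```text
time: 14.68
tool_pos: [0.4989, -0.111, 0.0203]
tool_rot: [-0.13, 0.991, -0.034, -0.005]
contact_force: [-1.9, -3.6, 2.0]
gripper_width: -0.001
time: 14.92
tool_pos: [0.4992, -0.107, 0.0203]
tool_rot: [-0.13, 0.991, -0.035, -0.005]
contact_force: [-1.6, -4.1, 0.9]
gripper_width: -0.002
time: 15.05
tool_pos: [0.4993, -0.105, 0.0203]
tool_rot: [-0.13, 0.991, -0.035, -0.004]
contact_force: [-1.6, -3.6, -0.5]
gripper_width: -0.001
time: 15.18
tool_pos: [0.4994, -0.1043, 0.0203]
tool_rot: [-0.129, 0.991, -0.034, -0.005]
contact_force: [-3.2, -10.7, 0.9]
gripper_width: 0.0
```

```bash
python3 -m pendant '[[[0,0,0,0.0003,0.004,0,0],[0,0,0,0,0,0,0],[0,0,0,0,0,0,0]]]'
python3 - <<'E'
from h import *
T=grab("top");np.savez("top6.npz",**T)
s,c,m=blob(T,(100,130,60),(130,255,255),(270,165,400,230));print(s,c)
s,c,m=blob(T,(0,0,0),(180,255,60),(293,178,318,218));print("black",s,c)
s,c,m=blob(T,(0,150,90),(8,255,255),(325,170,365,205));print("red",s,c)
E
```

```text
time: 15.55
tool_pos: [0.4995, -0.1043, 0.0203]
tool_rot: [-0.128, 0.991, -0.034, -0.004]
contact_force: [-3.5, -11.5, 0.6]
gripper_width: 0.0
[309 183  36  30 769] [325.08452536 199.27308192]
black [293 185  17  19 257] [300.12451362 194.35019455]
red [334 185   7   6  31] [336.90322581 187.87096774]
```

The jaw is stopped firmly: the command advanced 3 mm with no motion, at 11.5 N. Lever displacement is 64 mm, consistent with a 46 mm gap. I'll back off, rise, straighten and go to the +x side of the lever.

```bash
python3 -m pendant '[[[0,0,0,-0.004,-0.06,0,0],[0,0,0,-0.004,-0.06,0,0],[0,0,0,-0.004,-0.06,0,0],[0,0,0,0,0,0.13,0],[0,0,0,0,0,0.13,0],[0,0,0,0,0,0.13,0],[0,0,0,0,0,0.13,0],[-0.0417,0,0,0,0,0.13,0],[-0.0417,0,0,0,0,0.13,0],[0,0,-0.05,0.048,0.029,0,0],[0,0,-0.05,0.048,0.029,0,0],[0,0,-0.05,0.048,0.029,0,0],[0,0,-0.05,0.048,0.029,0,0],[0,0,-0.05,0.048,0.029,0,0],[0,0,-0.05,0.048,0.029,0,0],[0,0,-0.05,0.048,0.029,0,0],[0,0,-0.05,0.048,0.029,0,0],[0,0,-0.05,0.048,0.029,0,0],[0,0,-0.05,0.048,0.029,0,0]]]'
python3 -m pendant '[[[0,0,0,0,0,0,0],[0,0,0,0,0,0,0]]]'
python3 - <<'E'
from h import *
S=grab("scene");np.savez("scene7.npz",**S)
cv2.imwrite("pics/pre.png",cv2.resize(S["frame"][110:260,280:430],None,fx=4,fy=4,interpolation=2))
E
```

```text
time: 17.98
tool_pos: [0.6168, -0.0747, 0.2149]
tool_rot: [-0.0, -0.68, 0.733, 0.001]
contact_force: [0.1, -1.1, -0.4]
gripper_width: 0.001
time: 18.23
tool_pos: [0.6161, -0.075, 0.215]
tool_rot: [-0.0, -0.683, 0.731, 0.0]
contact_force: [0.0, 0.4, 0.7]
gripper_width: 0.001
```

View pics/pre.png

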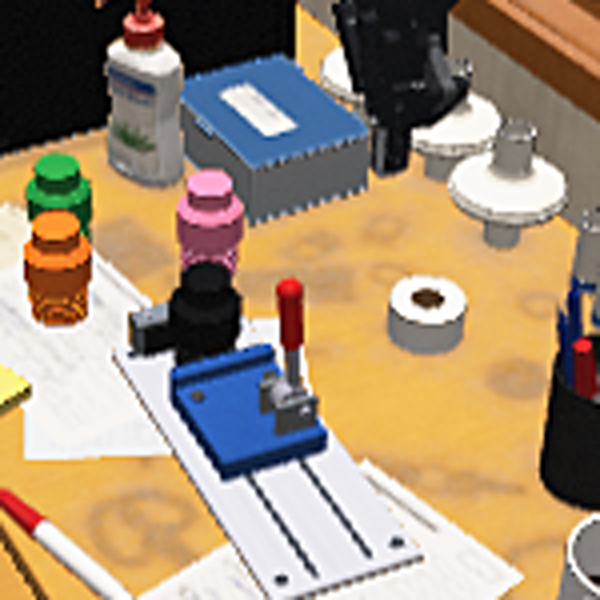

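The adaptor stands between both faces at crop (205,310). The lever is up at (290,310) and the shut fingers are clear on its +x side. I'll descend and swing the lever along its arc.

```bash
python3 -m pendant '[[[0,0,0,0,0,-0.114,0],[0,0,0,0,0,-0.114,0],[0,0,0,0,0,-0.114,0],[0,0,0,0,0,0,0],[0,0,0,-0.0485,0.0033,0,0],[0,0,0,-0.0485,0.0033,0,0],[0,0,0,-0.0485,0.0033,0,0],[0,0,0,-0.0485,0.0033,0,0]]]'; python3 -m pendant '[[[0,0,0,-0.032,0.0022,-0.003,0],[0,0,0,-0.032,0.0022,-0.003,0],[0,0,0,-0.031,0.0022,-0.0095,0],[0,0,0,-0.031,0.0022,-0.0095,0]]]'; python3 -m pendant '[[[0,0,0,-0.028,0.002,-0.015,0],[0,0,0,-0.028,0.002,-0.015,0]]]'
python3 - <<'E'
from h import *
T=grab("top");S=grab("scene");np.savez("top8.npz",**T);np.savez("scene8.npz",**S)
for n,f,b in(("T",T,(310,175,360,235)),("S",S,(320,165,365,225))):
    try:
        s,c,m=blob(f,(0,150,60),(8,255,255),b);print(n,s,c)
    except Exception as e: print(n,e)
E
```

```text
time: 19.27
tool_pos: [0.5673, -0.0712, 0.1305]
tool_rot: [0.0, -0.682, 0.731, -0.0]
contact_force: [2.0, -1.6, 0.5]
gripper_width: 0.001
time: 19.77
tool_pos: [0.5361, -0.069, 0.1234]
tool_rot: [0.0, -0.682, 0.731, -0.0]
contact_force: [1.2, 0.2, 0.2]
gripper_width: 0.002
time: 20.02
tool_pos: [0.5229, -0.0681, 0.1164]
tool_rot: [0.001, -0.682, 0.731, -0.001]
contact_force: [3.4, 0.8, 2.7]
gripper_width: 0.004
T [310 175  50  36 929] [336.9138859 188.3853606]
S [331 190  15  13  91] [337.83516484 195.96703297]
```

The reaction (3.4, 2.7 N) points normal to a lever at about 0.7 rad, as planned. Continuing down.

```bash
python3 -m pendant '[[[0,0,0,-0.0245,0.0017,-0.021,0],[0,0,0,-0.0245,0.0017,-0.021,0],[0,0,0,-0.02,0.0014,-0.025,0],[0,0,0,-0.02,0.0014,-0.025,0]]]'; python3 -m pendant '[[[0,0,0,-0.008,0.0006,-0.014,0],[0,0,0,-0.008,0.0006,-0.014,0],[0,0,0,0,0,0,0]]]'; python3 -m pendant '[[[0,0,0,-0.003,0,-0.01,0],[0,0,0,0,0,0,0]]]'
```

```text
time: 20.62
tool_pos: [0.5036, -0.0672, 0.0978]
tool_rot: [0.002, -0.682, 0.731, -0.003]
contact_force: [0.8, 2.0, 18.6]
gripper_width: -0.002
time: 21.0
tool_pos: [0.4977, -0.0666, 0.0891]
tool_rot: [0.001, -0.682, 0.731, -0.001]
contact_force: [-1.8, 0.3, 13.7]
gripper_width: 0.001
time: 21.25
tool_pos: [0.4972, -0.0667, 0.0863]
tool_rot: [0.001, -0.682, 0.731, -0.002]
contact_force: [-1.4, 0.1, 11.5]
gripper_width: 0.001
```

```bash
python3 -m pendant '[[[0,0,0,-0.002,0,-0.01,0],[0,0,0,0,0,0,0]]]'; python3 -m pendant '[[[0,0,0,-0.002,0,-0.01,0],[0,0,0,0,0,0,0]]]'; python3 -m pendant '[[[0,0,0,0,0,-0.01,0],[0,0,0,0,0,0,0]]]'
```

```text
time: 21.5
tool_pos: [0.4967, -0.0667, 0.084]
tool_rot: [0.001, -0.682, 0.731, -0.001]
contact_force: [-1.7, 0.4, 13.7]
gripper_width: 0.001
time: 21.75
tool_pos: [0.4967, -0.0669, 0.0833]
tool_rot: [0.001, -0.682, 0.731, -0.002]
contact_force: [-5.4, 1.6, 22.7]
gripper_width: 0.002
time: 22.0
tool_pos: [0.4988, -0.0674, 0.0824]
tool_rot: [0.002, -0.682, 0.731, -0.004]
contact_force: [-1.8, 1.1, 24.8]
gripper_width: 0.004
```

A hard stop is felt at z≈0.083 (force jumps from 14 to 25 N). I'll hold briefly, retreat and look.

```bash
python3 -m pendant '[[[0,0,0,0,0,0,0],[0,0,0,0,0,0,0],[0,0,0,0,0,0.05,0],[0,0,0,0,0,0.15,0],[0,0,0,0,0,0.2,0],[0,0,0,0,0,0.2,0],[0,0,0,0.15,0,0,0],[0,0,0,0.15,0,0,0],[0,0,0,0.15,0,0,0],[0,0,0,0,0,0,0],[0,0,0,0,0,0,0],[0,0,0,0,0,0,0],[0,0,0,0,0,0,0]]]'
python3 - <<'E'
from h import *
S=grab("scene");T=grab("top");np.savez("scene9.npz",**S)
a=cv2.resize(S["frame"][140:260,285:405],None,fx=4.9,fy=4.9,interpolation=2);cv2.imwrite("pics/end.png",a)
o=np.array([.532,-.0655]);an=np.radians(-3.95);R=np.array([[np.cos(an),-np.sin(an)],[np.sin(an),np.cos(an)]])
s,c,m=blob(S,(0,140,70),(8,255,255),(315,170,370,225));print(s,c)
for t in(.9,1.0,1.1,1.2):
    print(t,[proj(S,np.r_[o+R@[.025-r*np.sin(t),-.006],.05+r*np.cos(t)]).round(1).tolist() for r in(.048,.075,.102)])
E
```

```text
time: 23.62
tool_pos: [0.6063, -0.0662, 0.2263]
tool_rot: [0.0, -0.682, 0.731, -0.0]
contact_force: [-0.5, 0.3, 0.0]
gripper_width: 0.0
[322 205  18   6  82] [330.19512195 207.31707317]
0.9 [[341.3, 204.0], [334.2, 201.2], [326.9, 198.3]]
1.0 [[340.4, 205.4], [332.7, 203.4], [324.8, 201.3]]
1.1 [[339.5, 206.8], [331.4, 205.6], [323.0, 204.5]]
1.2 [[338.8, 208.2], [330.3, 207.9], [321.6, 207.6]]
```

View pics/end.png

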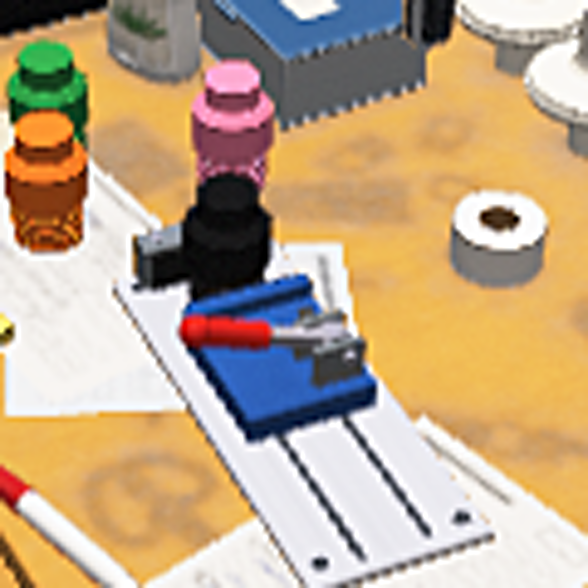

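The lever lies over to the front at crop (180–330, 330). Its blob centroid (330.2, 207.3) matches the fully-down prediction of (330.3, 207.9). The adaptor is upright between the faces and the robot is clear, so I'll hand in.

```bash
python3 -c "
from plant import manip
print(manip.job_done());s=manip.state();print(s['time'],s['contact_force'])"
```

```text
the job is handed in; nothing more can be done
None
the job is handed in; nothing more can be done
```

The job is done and handed in at about 24 s of the 66 s allowed. I stood the black adaptor on the plate between the jaws and let go. Then I pushed the blue jaw up from behind until it stopped firmly at about 11 N. Last, I swung the red lever over to the front until it hit its stop at about 25 N.

**Last checks**
- **Adaptor:** the final picture shows it upright and snug between both faces.
- **Lever:** it rests within 1 px of where it should be when fully down.
- **Robot and bystanders:** the arm was about 0.2 m above the desk, reading no contact force. I moved nothing else, and nothing in the views looked disturbed.

**What disagreed**
- **Lever at the start:** it looked nearly vertical instead of leaning 0.25 rad to +x, so it was probably already about 0.3 rad round. That is well short of where the cam bites.
- **Grip:** the opening read 48 mm on the adaptor's 52 mm band, but the grip held.
- **Plate corners:** they differed by about 2 px between the two camera views.

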